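Flip a model-house panel face down on the gluing board

ROBOT

A 6-joint arm with a two-finger parallel gripper is mounted at the origin on the work surface. World frame = base frame: x ahead of the robot, y to its left, z up, the work surface at z = 0. Lengths are in m, angles in rad, forces in N, time in s.
With the tool pointing down it reaches from about 0.3 to 0.875 m from the base axis. Payload 6.4 kg.
Tool frame: the origin (TCP) lies between the finger pads; the fingertips stand 25 mm ahead of it and the grasp point (between the pads) lies 6 mm ahead of it; y points along the fingers, x is the direction in which the jaws open and shut, and the axes are right-handed (so a half turn about y gives the same grasp; the last joint's range is limited). The gripper opens to 85 mm and grips with 20 to 120 N. Pads are 22 mm wide; open, the fingers measure 114 mm over their backs; the gripper's body (76 mm by 85 mm) begins 54 mm behind the grasp point. The pads swing forward as they close: fully open they stand 13 mm farther back than shut.
Start: joints at [-1.459, 0.181, 1.607, -0, 1.354, -0.206], TCP at [0.18, -0.546, 0.256] pointing down, gripper open.
Joint ranges: [-2.99, 2.99], [-0.89, 2.07], [0.3, 2.58], [-1.14, 4.28], [0, 2.63], [-3.12, 3.12]. Speed limits (rad/s): [2.57, 2.57, 3.01, 3.14, 3.14, 3.14].

INTERFACE

Orientations are given as a unit quaternion [w, x, y, z].
In Python, from bench import ctrl, vision, ticket, find_in, regions_of, pinpoint gives the robot as it stands.
- The arm moves only by the tool apply_moves, never from a script. Its argument "increments" is a list of rows, each an object of numbers: "x", "y", "z": the shift along the tool's x, y, z in cm; "ax", "ay", "az": the turn, a rotation vector about the tool's x, y, z in rad; "grip": the closure, from 0 (fully open) to 1 (shut). A call has 1 to 12 rows; each row is the pose to reach, as a shift and turn from the pose measured when the call began, along the tool's axes at that moment; what a row does not reach only later rows make up. A row lasts 1/8 s, in which the tool goes at most 62.5 mm and 10.7 degrees, less where a joint would pass 70% of its speed; a pose out of reach is approached as far as the arm can. A call with a gripper value outside its range is refused whole. The fingers move at their own pace and stop on an object; the grip force is fixed at half the most. Time passes only in rows, so rows that repeat a pose let the fingers close. It gives the time, the measured TCP pose, the force and the opening at its end, in the units of the state.
- ctrl.get_obs(): the state, without advancing time (a new reading comes with each control period).
- vision.camera(name): name is "side" or "top" or "wrist"; returns the picture (420x560x3 uint8, red, green, blue); there is no depth.
- vision.camera_params(name): a dict with "intrinsics" (3x3 intrinsics, pixels), "k1" (the pictures are not rectified: a ray, as slopes to the right and down, at radius r is drawn at 1 + k1 r^2 times it, then the intrinsics apply), "R" (3x3) and "t" (3): a world point X has camera coordinates R X + t. Camera axes: x right, y down, z forward; pixel columns grow to the right and rows downward; lengths in m; the calibration is good to about 2 mm. A picture is of the moment at which its call begins: read the wrist's pose just before it. camera_params takes no time and is no camera call; for the wrist camera it gives the pose at the moment of the call.
- ticket.hand_in(): hands the job in, once; it reports no verdict.
Trained networks look in the newest picture that a camera, given by its name, has taken for a name from the list of things; names that differ only in an ending like _2 or _b are one class to them, and where a whole thing is asked for, a point or a joint stands for the part that bears it (a point fixed in the world has none). Each returns a list of dicts, best first, with "p" (0 to 1); they miss things now and then, are a little off and sometimes report something else, mostly with a low value. They report only what shows in the picture. A call takes as long as a camera call. They do not tell look-alikes from the thing itself.
- find_in(camera, query): "rect" ([centre column, centre row, width, height] in pixels, round what is visible of it).
- regions_of(camera, query): "mask" (420x560 bool, what is visible of it) and "rect" ([centre column, centre row, width, height] in pixels, round what is visible of it).
- pinpoint(camera, query): "xy" ([column, row] in pixels: a listed point, or the origin of a listed thing).
The state is a dict: "time_s": time; "q": joint angles; "dq": joint speeds; "joint_efforts": joint torques, N m; "eef_pos": TCP position; "eef_rot": TCP orientation; "wrist_force": force on the tool from outside, world axes, zero at the start; "torque": the same for the moment, N m; "opening": opening from 0.0 (shut) to 1.0 (fully open).
Only numpy, scipy, OpenCV 4.12 (cv2) and the standard library are available. Lean on these libraries where they do the work, as an engineer would, in place of code of your own. Each camera call takes 0.05 s, during which the arm holds its last target.

TASK

Turn the half-timbered model wall panel face down for gluing, without picking it up: with the fingertips push it along the bench against the front edge of the low cork-topped board until it tips up on edge and flips over onto the board, then slide it across the board until its far edge lies flush against the wooden fence at the back. Do not pinch the panel between the fingers or lift it, and leave the other things where they are.

Things in the scene. Friction and masses are not known exactly. Their poses are not given: they have to be found in the camera images.
- panel: Rigid half-timbered model-house wall panel, about 130 g: face plate 80 (own x) x 110 (own y) x 8 mm with dark timbers and a leaded window, on a plain pale back plate 70 x 100 x 6 mm, so its rim overhangs 5 mm all round, 6 mm above the bench. Starts face up, 15 to 45 mm on the robot's side of the board, own +x (leading) edge towards it within 9 degrees. Origin: centre of its back; own z out of the face.
- board: Gluing board fixed to the bench: cork-topped plywood 130 mm deep (own x) x 320 mm wide (own y), top 12 mm above the bench; a wooden fence 14 mm higher along its far edge, its face 115 mm behind the front edge. The square front edge, towards the robot, is the wall to push against. Origin: middle of front edge at bench level; own x points away from the panel; z up. Jar and block stand on its ends.
- front_left (a point): Marks the leading left corner of the panel, in mid-thickness of the face plate, at (x +40, y +55, z 10) mm in the panel's own axes.
- front_right (a point): Marks the leading right corner of the panel, in mid-thickness of the face plate, at (x +40, y -55, z 10) mm in the panel's own axes.
- rear_left (a point): Marks the rear left corner of the panel, in mid-thickness of the face plate, at (x -40, y +55, z 10) mm in the panel's own axes. The rim's rear edge clings by friction to a fingertip pressing it with about 10 N towards the board, and does not slide along it until the panel is nearly upright.
- rear_right (a point): Marks the rear right corner of the panel, in mid-thickness of the face plate, at (x -40, y -55, z 10) mm in the panel's own axes.
- jar: Bystander: squat amber glass jar with brass lid, 38 mm diameter, 42 mm tall, loose, standing at one end of the board (swaps ends with the block). Origin: centre of its underside.
- block: Bystander: pale wood block 45 x 30 x 30 mm, loose, at the other end of the board. Origin: centre of its underside.
- chimney: Bystander: model brick chimney, 42 mm square, 51 mm tall, loose, on the bench about 150 mm to one side of the panel (swaps sides with the dish). Origin: centre of its underside.
- dish: Bystander: small white ceramic dish, 60 mm diameter, 22 mm tall, loose, on the bench on the other side of the panel. Origin: centre of its underside.
- brush: Bystander: brush 170 mm long lying on the bench far to the left. Origin: middle of its underside.
- driver: Bystander: screwdriver 180 mm long lying on the bench far to the right. Origin: middle of its underside.
- glue: Bystander: white glue bottle 56 mm diameter, 120 mm tall, standing far to the left. Origin: centre of its underside.
There are look-alikes about, which are no part of the job. What is shaped like the panel but green or yellow is not meant.

How it is judged:
On the way, in this order (a step that is already met when the one before it is completed fails the run):
1. the panel stands tipped up on its leading edge, low against the board's front edge (angle between panel's own z axis and vertical between 1.1 and 2 rad and height (world z) of each of front_left, front_right below 0.03 m and x of front_left in the frame of board between -0.035 and 0.015 m and x of front_right in the frame of board between -0.035 and 0.015 m), for 0.02 s.
2. the panel has flipped over and lies face down on the board (angle between panel's own z axis and vertical above 3.07 rad and height (world z) of panel between 0.023 and 0.03 m), for 0.1 s.
At the end, for the whole second after the job is handed in: The panel lies at rest face down, flat (within 4 degrees) on the board's top, its rear edge (now the far one) against the fence: both far corners within 4 mm of the fence's face (all of step 2 and y of front_left in the frame of board between -0.142 and 0.142 m and y of front_right in the frame of board between -0.142 and 0.142 m and y of rear_left in the frame of board between -0.142 and 0.142 m and y of rear_right in the frame of board between -0.142 and 0.142 m and x of rear_left in the frame of board between 0.111 and 0.118 m and x of rear_right in the frame of board between 0.111 and 0.118 m and linear speed of panel below 0.01 m/s and angular speed of panel below 0.1 rad/s); the robot touches nothing.
It fails at once if the panel is lifted: its leading edge rises more than 40 mm above the bench (height (world z) of any of front_left, front_right above 0.04 m).
It fails at once if the panel is pinched between the fingers (x of the grasp point in the frame of panel between -0.042 and 0.042 m and y of the grasp point in the frame of panel between -0.057 and 0.057 m and z of the grasp point in the frame of panel between -0.003 and 0.017 m).
It fails at once if a bystander is moved more than 20 mm (distance of any of jar, block, chimney, dish, brush, driver, glue from where it was at the start of the episode above 0.02 m).
It also fails if it takes over 58 s, if anything falls off the work surface, if the arm or the gripper's body presses on something with over 40 N, if the wrist force passes 120 N, or if a joint passes its speed limit or range.

## Working session

There is one attempt and no reset: what is moved stays moved. The work goes in short steps, Python scripts to look and compute and a tool call to move; the robot and the scene stay as the last step left them, time stands still between calls to the robot, and variables do not carry over. Pictures are saved under pics/ and viewed, and the job is handed in when it is done.

Besides the shell and the picture viewer there is one more tool, called as a command line: name --argument value ..., lists and objects as JSON in quotes. apply_moves: Moves the arm, as the interface text tells. Its arguments: {"type":"object","properties":{"increments":{"type":"array","items":{"type":"object","properties":{"x":{"type":"number"},"y":{"type":"number"},"z":{"type":"number"},"ax":{"type":"number"},"ay":{"type":"number"},"az":{"type":"number"},"grip":{"type":"number"}}}}},"required":["increments"]}

```bash
mkdir -p pics; ls; cat > h.py <<'E'
import numpy as np, cv2
from bench import ctrl, vision, ticket, find_in, regions_of, pinpoint
def snap(n,f):
    im=vision.camera(n); cv2.imwrite('pics/'+f,im[:,:,::-1]); return im
def ray(n,uv,P=None):
    P=P or vision.camera_params(n); K=np.array(P['intrinsics']);k=P['k1']
    d=np.linalg.inv(K)@np.array([uv[0],uv[1],1.]); d=d[:2]; x=d.copy()
    for _ in range(30): x=d/(1+k*(x@x))
    R=np.array(P['R']);t=np.array(P['t'])
    return -R.T@t, R.T@np.array([x[0],x[1],1.])
def onz(n,uv,z,P=None):
    c,d=ray(n,uv,P); return c+d*(z-c[2])/d[2]
def proj(n,X,P=None):
    P=P or vision.camera_params(n); c=np.array(P['R'])@np.array(X)+np.array(P['t']); s=c[:2]/c[2]; s=s*(1+P['k1']*(s@s))
    K=np.array(P['intrinsics']); return (K@np.array([s[0],s[1],1]))[:2]
def tri(l):
    A=np.zeros((3,3));b=np.zeros(3)
    for n,uv in l:
        c,d=ray(n,uv); d/=np.linalg.norm(d); M=np.eye(3)-np.outer(d,d); A+=M;b+=M@c
    return np.linalg.solve(A,b)
E
python3 - <<'E'
from h import *
print(ctrl.get_obs())
for n in ['side','top','wrist']: snap(n,n+'0.png')
for n in ['side','top']:
    P=vision.camera_params(n);print(n,-np.array(P['R']).T@P['t'],P['intrinsics'])
for n in ['side','top']:
  for q in ['front_left','front_right','rear_left','rear_right','panel','board']:
    for r in pinpoint(n,q)[:2]: print(n,q,r['p'],r['xy'],onz(n,r['xy'],0.012 if q[-1]=='t' else 0.0).round(4))
E
```

```text
pics
{'time_s': 0.0, 'q': array([-1.45925205e+00,  1.81509657e-01,  1.60798497e+00, -3.55273933e-05,
        1.35381214e+00, -2.06272116e-01]), 'dq': array([-1.31148851e-03, -1.96771395e-04,  9.71739406e-04, -6.92326661e-05,
        4.62494225e-04, -1.63151346e-03]), 'joint_efforts': array([-2.88414658e-04, -4.44879699e+01, -3.51336086e+01, -2.70199325e-04,
        9.08541289e-03,  5.32131548e-05]), 'eef_pos': array([ 0.17964833, -0.54568671,  0.2554129 ]), 'eef_rot': array([ 0.57326191, -0.57238174,  0.41499468, -0.41416101]), 'wrist_force': array([ 0.88043501,  0.17118164, -0.12800027]), 'torque': array([-0.00238576,  0.05357308, -0.01674523]), 'opening': 0.998346019012587}
side [ 0.34420659 -0.7325421   0.93833783] [[437.93342233   0.         278.28405038]
 [  0.         437.93342233 209.1921058 ]
 [  0.           0.           1.        ]]
top [3.71304695e-01 1.01206496e-03 1.45747104e+00] [[490.60739756   0.         288.20546377]
 [  0.         490.60739756 212.23435186]
 [  0.           0.           1.        ]]
side front_left 0.79 [194.9, 182.5] [0.2897 0.209  0.012 ]
side fro
[... 585 characters left out ...]
top front_left 0.91 [304.1, 208.2] [ 0.5389 -0.0407  0.012 ]
top front_left 0.84 [348.8, 262.4] [ 0.382  -0.1744  0.012 ]
top front_right 0.81 [350.3, 301.5] [ 0.2694 -0.1796  0.012 ]
top front_right 0.63 [342.6, 209.3] [ 0.538  -0.1548  0.012 ]
top rear_left 0.75 [244.5, 297.5] [0.2741 0.1276 0.012 ]
top rear_left 0.74 [322.2, 264.4] [ 0.3744 -0.0967  0.012 ]
top rear_right 0.9 [255.6, 259.2] [0.3853 0.0987 0.012 ]
top rear_right 0.69 [340.7, 235.4] [ 0.4605 -0.15    0.012 ]
top panel 0.83 [337.4, 283.3] [ 0.3203 -0.1429  0.    ]
top panel 0.7 [242.7, 274.1] [0.341  0.1362 0.    ]
top board 0.96 [324.0, 199.2] [ 0.5687 -0.1002  0.    ]
top board 0.69 [342.2, 235.7] [ 0.4605 -0.1557  0.    ]
```

```bash
python3 - <<'E'
import cv2
im=cv2.imread('pics/top0.png'); cv2.imwrite('pics/topc.png',cv2.resize(im[150:330,200:440],None,fx=3.3,fy=3.3,interpolation=cv2.INTER_CUBIC))
E
```

```text
(no output)
```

View pics/top0.png

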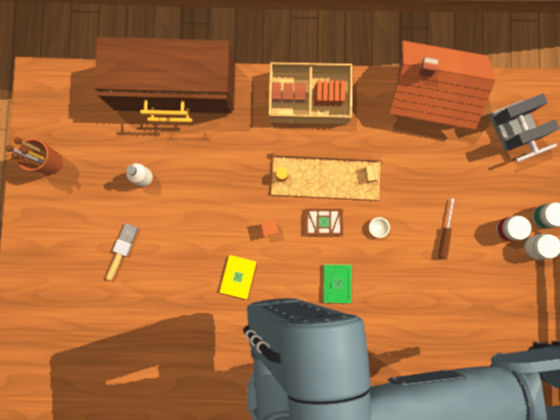

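View pics/side0.png

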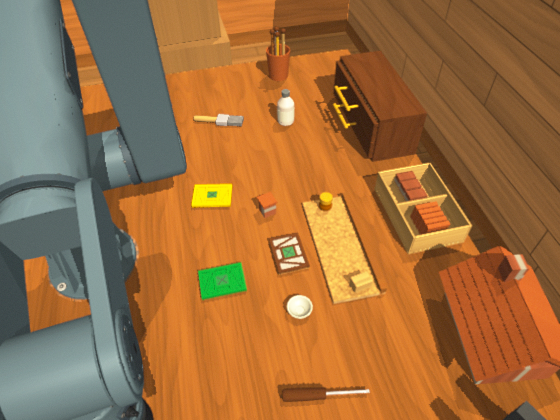

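View pics/topc.png

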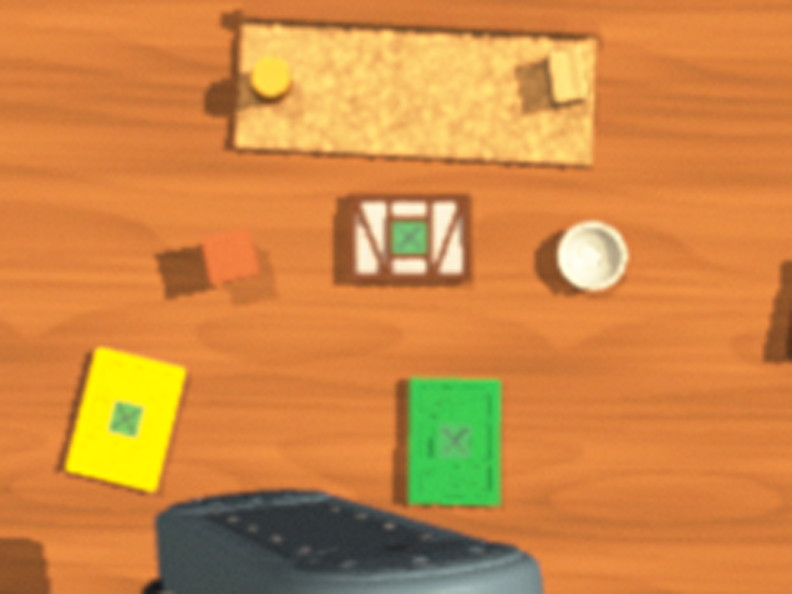

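Candidates shaped like the panel in the top view are the half-timbered one at (324,222), yellow at (238,277) and green at (337,284). By the description the target is the one at (324,222), whose crop shows dark timbers and a window. The board is at (326,178), with the jar on its left end, the block on its right, the chimney left of the panel and the dish right.

```bash
python3 - <<'E'
from h import *
from scipy.spatial.transform import Rotation as Ro
o=ctrl.get_obs();w,x,y,z=o['eef_rot'];R=Ro.from_quat([x,y,z,w]).as_matrix();print(R.round(3))
P=vision.camera_params('wrist');print('wristcam in tool',R.T@(-np.array(P['R']).T@P['t']-o['eef_pos']), (R.T@np.array(P['R']).T).round(3),P['intrinsics'])
for n in ['top','side']:
  for q,zz in [('panel',.014),('board',.012)]:
    vision.camera(n)
    for r in regions_of(n,q)[:4]:
        m=r['mask'].astype(np.uint8); 
        cs,_=cv2.findContours(m,0,2); c=max(cs,key=cv2.contourArea)
        pts=np.array([onz(n,p[0]+0.0,zz)[:2] for p in c],dtype=np.float32)
        (cx,cy),(a,b),an=cv2.minAreaRect(pts)
        print(n,q,round(r['p'],2),r['rect'],'c',round(cx,4),round(cy,4),'size',round(a,4),round(b,4),an)
        if q=='board': print(cv2.boxPoints(((cx,cy),(a,b),an)).round(4).tolist())
  for q in ['chimney','dish','jar','block']:
    print(n,q,[(round(r['p'],2),onz(n,r['xy'],0 if q in('chimney','dish') else .012).round(3)[:2]) for r in pinpoint(n,q)[:2]])
E
```

```text
[[ 0.312  0.     0.95 ]
 [-0.95  -0.     0.312]
 [ 0.    -1.     0.   ]]
wristcam in tool [-0.00096617 -0.11768415  0.07768913] [[ 1.     0.    -0.001]
 [ 0.001 -0.304  0.953]
 [-0.    -0.953 -0.304]] [[349.62876453   0.         286.47533352]
 [  0.         349.62876453 213.13041814]
 [  0.           0.           1.        ]]
top panel 0.96 [325.0, 224.2, 33.0, 23.7] c 0.499 -0.0988 size 0.077 0.1034 1.2324864864349365
top panel 0.96 [336.4, 284.4, 29.9, 39.5] c 0.3193 -0.142 size 0.1152 0.0788 0.7457294464111328
top panel 0.8 [241.1, 277.2, 29.7, 43.6] c 0.3332 0.148 size 0.0858 0.1138 77.35090637207031
top board 0.58 [327.0, 176.0, 112.0, 48.6] c 0.64 -0.1056 size 0.3218 0.1403 88.4714126586914
[[0.565500020980835, -0.2644999921321869], [0.7057999968528748, -0.26829999685287476], [0.7143999934196472, 0.05339999869465828], [0.5741000175476074, 0.05719999969005585]]
top chimney [(0.59, array([0.473, 0.07 ]))]
top dish [(0.84, array([ 0.482, -0.258]))]
top jar [(0.7, array([0.639, 0.021]))]
top block [(0.74, array([ 0.642, -0.23 ]))]
side panel 0.87 [223.4, 280.9, 47.4, 35.1] c 0.32 -0.1451 size 0.0851 0.1108 89.66532135009766
side panel 0.86 [211.9, 195.4, 42.5, 23.4] c 0.3325 0.1457 size 0.086 0.1113 76.0555191040039
side panel 0.74 [291.1, 253.2, 43.9, 41.1] c 0.499 -0.1034 size 0.0818 0.1187 0.14444008469581604
side board 0.66 [345.3, 246.3, 81.8, 106.0] c 0.6401 -0.1039 size 0.334 0.14 88.50171661376953
[[0.5656999945640564, -0.26899999380111694], [0.7056999802589417, -0.2727000117301941], [0.7143999934196472, 0.06129999831318855], [0.5745000243186951, 0.0649000033736229]]
side chimney [(0.59, array([0.483, 0.056]))]
side dish [(0.9, array([ 0.491, -0.263]))]
side jar [(0.65, array([0.632, 0.021]))]
side block [(0.76, array([ 0.646, -0.243]))]
```

apply_moves --increments '[{"x": -3.55, "z": 3.48, "y": 0.5, "ay": 0.034}, {"x": -7.1, "z": 6.96, "y": 1, "ay": 0.069}, {"x": -10.65, "z": 10.44, "y": 1.5, "ay": 0.103}, {"x": -14.2, "z": 13.92, "y": 2, "ay": 0.138}, {"x": -17.75, "z": 17.4, "y": 2.5, "ay": 0.172}, {"x": -21.3, "z": 20.88, "y": 3, "ay": 0.206}, {"x": -24.85, "z": 24.36, "y": 3.5, "ay": 0.241}, {"x": -28.4, "z": 27.84, "y": 4, "ay": 0.275}, {"x": -31.95, "z": 31.32, "y": 4.5, "ay": 0.31}, {"x": -35.5, "z": 34.8, "y": 5, "ay": 0.344}, {"x": -35.5, "z": 34.8, "y": 5, "ay": 0.344}, {"x": -35.5, "z": 34.8, "y": 5, "ay": 0.344}]'

```text
invalid input
```

```bash
python3 - <<'E'
from h import *
for n in ['wrist']: snap(n,n+'1.png')
o=ctrl.get_obs();print(o['eef_pos'],o['wrist_force'],o['time_s'])
E
```

```text
[ 0.17969989 -0.5462016   0.25626806] [-0.25402287 -0.17741559  0.60029338] 1.6
```

View pics/wrist1.png

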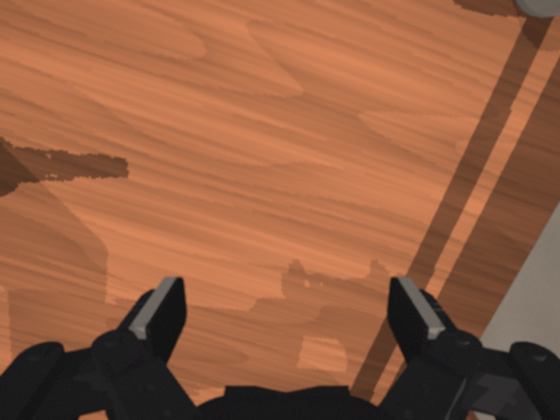

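apply_moves --increments '[{"x": -3.5, "y": 0.5, "z": 3.5, "ax": 0, "ay": 0.034, "az": 0, "grip": 0}, {"x": -7, "y": 1, "z": 7, "ax": 0, "ay": 0.069, "az": 0, "grip": 0}, {"x": -10.5, "y": 1.5, "z": 10.5, "ax": 0, "ay": 0.103, "az": 0, "grip": 0}, {"x": -14, "y": 2, "z": 14, "ax": 0, "ay": 0.138, "az": 0, "grip": 0}, {"x": -17.5, "y": 2.5, "z": 17.5, "ax": 0, "ay": 0.172, "az": 0, "grip": 0}, {"x": -21, "y": 3, "z": 21, "ax": 0, "ay": 0.206, "az": 0, "grip": 0}, {"x": -24.5, "y": 3.5, "z": 24.5, "ax": 0, "ay": 0.241, "az": 0, "grip": 0}, {"x": -28, "y": 4, "z": 28, "ax": 0, "ay": 0.275, "az": 0, "grip": 0}, {"x": -32, "y": 4.5, "z": 31.5, "ax": 0, "ay": 0.31, "az": 0, "grip": 0}, {"x": -35.5, "y": 5, "z": 34.5, "ax": 0, "ay": 0.344, "az": 0, "grip": 0}, {"x": -35.5, "y": 5, "z": 34.5, "ax": 0, "ay": 0.344, "az": 0, "grip": 0}, {"x": -35.5, "y": 5, "z": 34.5, "ax": 0, "ay": 0.344, "az": 0, "grip": 0}]'

```text
time_s: 3.1
eef_pos: [0.3965, -0.1014, 0.2064]
eef_rot: [-0.494, 0.494, -0.506, 0.506]
wrist_force: [0.4, 0.8, -0.6]
opening: 1.005
```

```bash
python3 - <<'E'
from h import *
for n in ['wrist']: snap(n,n+'2.png')
o=ctrl.get_obs();print(o['eef_pos'],o['wrist_force'],o['time_s'])
E
```

```text
[ 0.39648016 -0.10188001  0.20649757] [-0.57778701  0.18351474  0.3976951 ] 3.15
```

View pics/wrist2.png

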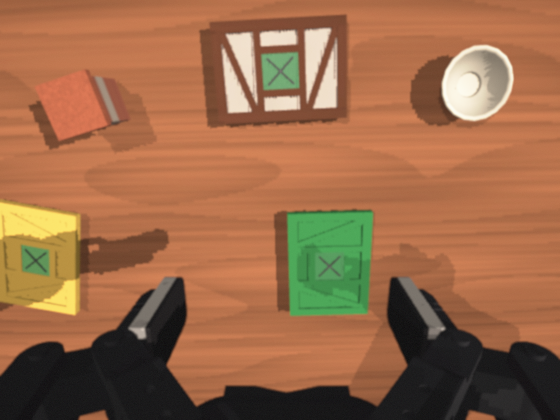

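apply_moves --increments '[{"x": 0, "y": 0, "z": 5, "ax": 0, "ay": 0, "az": 0, "grip": 0}, {"x": 0, "y": 0, "z": 8, "ax": 0, "ay": 0, "az": 0, "grip": 0}, {"x": 0, "y": 0, "z": 8, "ax": 0, "ay": 0, "az": 0, "grip": 0}, {"x": 0, "y": 0, "z": 8, "ax": 0, "ay": 0, "az": 0, "grip": 0}]'

```text
time_s: 3.65
eef_pos: [0.4755, -0.1048, 0.2062]
eef_rot: [0.493, -0.493, 0.507, -0.507]
wrist_force: [-0.4, -0.3, -0.5]
opening: 1.001
```

```bash
python3 - <<'E'
from h import *
import pickle
P=vision.camera_params('wrist');pickle.dump(P,open('P3.pkl','wb'))
im=snap('wrist','wrist3.png')
o=ctrl.get_obs();print(o['eef_pos'],o['wrist_force'],o['time_s'])
cv2.imwrite('pics/w3c.png',cv2.resize(im[:260,130:430,::-1],None,fx=2.3,fy=2.3,interpolation=cv2.INTER_CUBIC))
E
```

```text
[ 0.47542145 -0.10459832  0.20628091] [0.26632978 0.18616793 0.50391219] 3.7
```

View pics/wrist3.png

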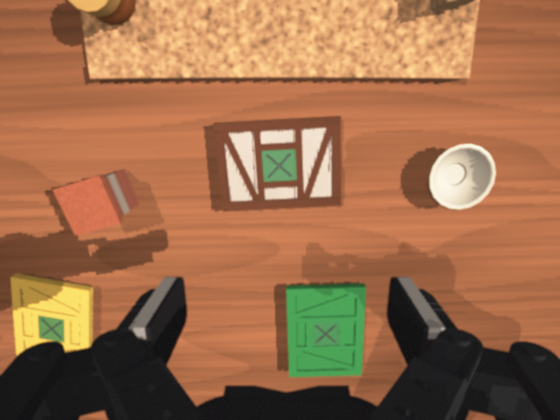

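View pics/w3c.png

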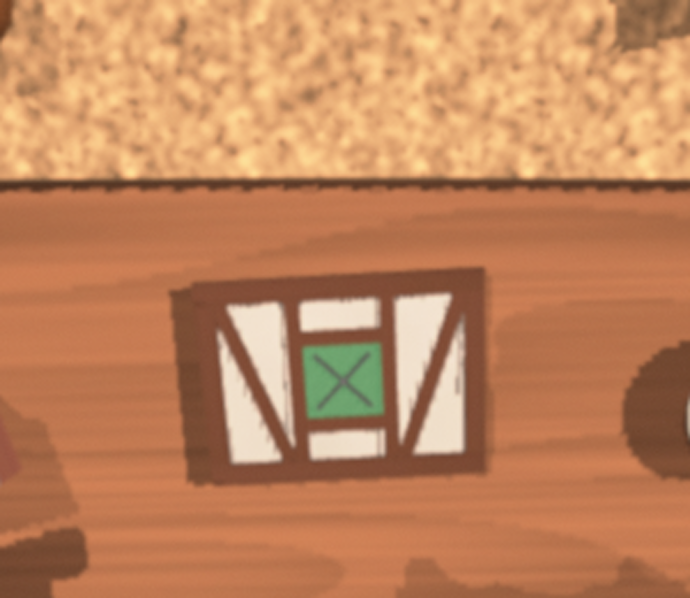

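```bash
python3 - <<'E'
from h import *
import pickle
P=pickle.load(open('P3.pkl','rb'))
f=lambda a,z:onz('wrist',(a[0]/2.3+130-.3,a[1]/2.3-.3),z,P)[:2]
c={k:f(v,.014) for k,v in dict(fl=(193,284),fr=(484,268),rr=(487,472),rl=(210,482)).items()}
for k in c: print(k,c[k].round(4))
b=[onz('wrist',v,.012,P)[:2] for v in [(90,79),(280,78.7),(470,78)]];print(np.round(b,4))
y=np.array(b[0])-b[2];by=y/np.linalg.norm(y);bx=np.array([by[1],-by[0]]);print('board yaw',np.arctan2(bx[1],bx[0]),bx)
B=np.array(b[2])
for k in c: print(k,'board x',(c[k]-B)@bx,'y',(c[k]-B)@by)
print(np.linalg.norm(c['fl']-c['fr']),np.linalg.norm(c['fl']-c['rl']),np.linalg.norm(c['fr']-c['rr']))
E
```

```text
fl [ 0.5368 -0.0424]
fr [ 0.5395 -0.1514]
rr [ 0.4601 -0.154 ]
rl [ 0.459  -0.0423]
[[ 0.5766  0.0597]
 [ 0.5712 -0.1009]
 [ 0.5682 -0.261 ]]
board yaw -0.02601340505420363 [ 0.99966167 -0.02601047]
fl board x -0.037143352191507585 y 0.21763009964141483
fr board x -0.031594571341240725 y 0.10879313039939453
rr board x -0.11085107021111427 y 0.10413193578344355
rl board x -0.1148614667768291 y 0.21573246084393366
0.10897832281106531 0.07774127840280778 0.07939344650761822
```

apply_moves --increments '[{"x": -0.65, "y": 0, "z": -3, "ax": 0, "ay": 0, "az": 0, "grip": 0.4}, {"x": -0.65, "y": 3, "z": -5, "ax": 0, "ay": 0, "az": 0, "grip": 0.4}, {"x": -0.65, "y": 7, "z": -5, "ax": 0, "ay": 0, "az": 0, "grip": 0.4}, {"x": -0.65, "y": 11, "z": -5, "ax": 0, "ay": 0, "az": 0, "grip": 0.4}, {"x": -0.65, "y": 15, "z": -5, "ax": 0, "ay": 0, "az": 0, "grip": 0.4}, {"x": -0.65, "y": 16, "z": -5, "ax": 0, "ay": 0, "az": 0, "grip": 0.4}, {"x": -0.65, "y": 16, "z": -5, "ax": 0, "ay": 0, "az": 0, "grip": 0.4}]'

```text
time_s: 4.58
eef_pos: [0.4252, -0.0969, 0.0466]
eef_rot: [0.493, -0.493, 0.507, -0.507]
wrist_force: [-0.4, 0.2, 0.2]
opening: 0.602
```

```bash
python3 - <<'E'
from h import *
im=snap('side','side4.png');snap('wrist','wrist4.png')
cv2.imwrite('pics/s4c.png',cv2.resize(im[150:350,180:400,::-1],None,fx=3,fy=3,interpolation=cv2.INTER_CUBIC))
E
```

```text
(no output)
```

View pics/s4c.png

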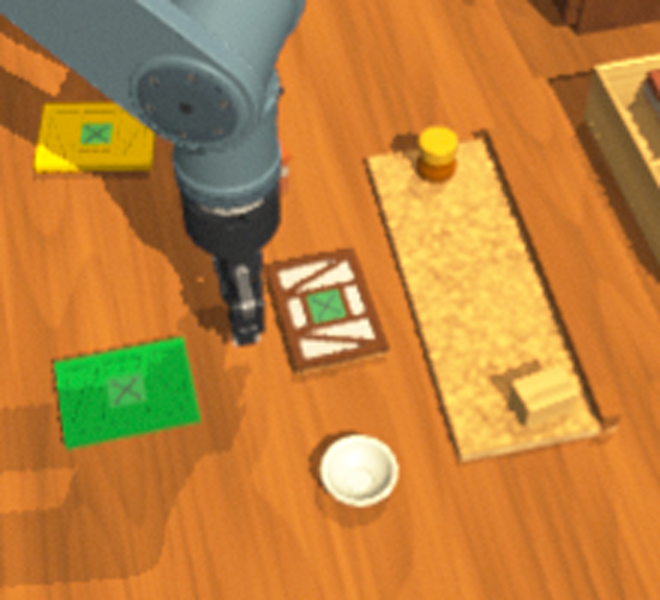

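View pics/wrist4.png

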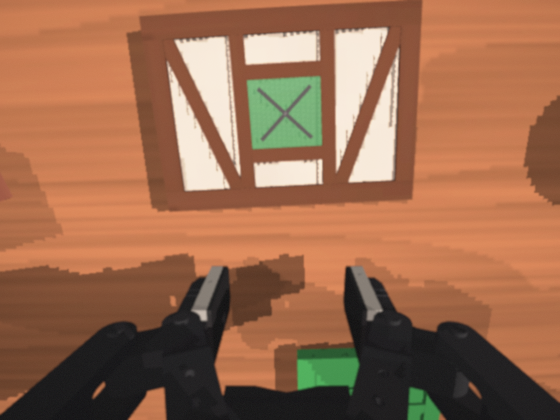

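apply_moves --increments '[{"x": 0, "y": 1, "z": 0, "ax": 0, "ay": 0, "az": 0, "grip": 0.4}, {"x": 0, "y": 1.6, "z": 0, "ax": 0, "ay": 0, "az": 0, "grip": 0.4}, {"x": 0, "y": 1.9, "z": 0, "ax": 0, "ay": 0, "az": 0, "grip": 0.4}, {"x": 0, "y": 2.1, "z": 0, "ax": 0, "ay": 0, "az": 0, "grip": 0.4}, {"x": 0, "y": 2.1, "z": 0, "ax": 0, "ay": 0, "az": 0, "grip": 0.4}]'

```text
time_s: 5.3
eef_pos: [0.4264, -0.0974, 0.0266]
eef_rot: [-0.493, 0.493, -0.506, 0.508]
wrist_force: [0.4, 0.1, -0.6]
opening: 0.597
```

```bash
python3 - <<'E'
from h import *
im=snap('wrist','wrist5.png')
o=ctrl.get_obs();print(o['eef_pos'],o['wrist_force'],o['time_s'])
E
```

```text
[ 0.42651259 -0.09742208  0.02674066] [ 0.400989   -0.03161287  0.23566734] 5.35
```

View pics/wrist5.png

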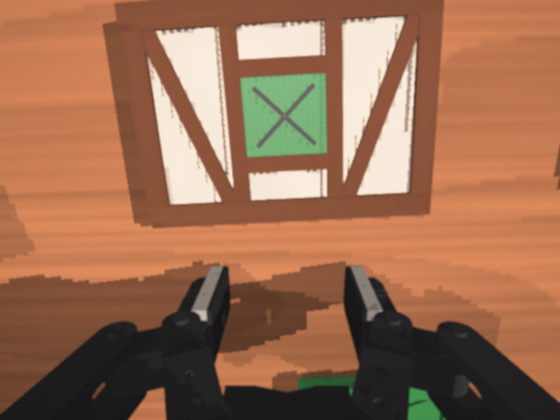

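apply_moves --increments '[{"x": 0, "y": 0.3, "z": 0, "ax": 0, "ay": 0, "az": 0, "grip": 0.4}, {"x": 0, "y": 0.3, "z": 0, "ax": 0, "ay": 0, "az": 0, "grip": 0.4}, {"x": 0, "y": 0.3, "z": 0, "ax": 0, "ay": 0, "az": 0, "grip": 0.4}]'

```text
time_s: 5.72
eef_pos: [0.4265, -0.0974, 0.0237]
eef_rot: [-0.493, 0.493, -0.506, 0.508]
wrist_force: [0.7, 0.9, 0.4]
opening: 0.602
```

apply_moves --increments '[{"x": 0, "y": 0.3, "z": 0, "ax": 0, "ay": 0, "az": 0, "grip": 0.4}, {"x": 0, "y": 0.3, "z": 0, "ax": 0, "ay": 0, "az": 0, "grip": 0.4}, {"x": 0, "y": 0.3, "z": 0, "ax": 0, "ay": 0, "az": 0, "grip": 0.4}]'

```text
time_s: 6.1
eef_pos: [0.4269, -0.0976, 0.0217]
eef_rot: [-0.493, 0.493, -0.506, 0.508]
wrist_force: [-4.9, 1.8, 15.2]
opening: 0.602
```

apply_moves --increments '[{"x": 0, "y": -0.5, "z": 0, "ax": 0, "ay": 0, "az": 0, "grip": 0.4}, {"x": 0, "y": -0.5, "z": 1.5, "ax": 0, "ay": 0, "az": 0, "grip": 0.4}, {"x": 0, "y": -0.5, "z": 2, "ax": 0, "ay": 0, "az": 0, "grip": 0.4}, {"x": 0, "y": -0.5, "z": 2.5, "ax": 0, "ay": 0, "az": 0, "grip": 0.4}, {"x": 0, "y": -0.5, "z": 3, "ax": 0, "ay": 0, "az": 0, "grip": 0.4}, {"x": 0, "y": -0.5, "z": 3.5, "ax": 0, "ay": 0, "az": 0, "grip": 0.4}, {"x": 0, "y": -0.5, "z": 4, "ax": 0, "ay": 0, "az": 0, "grip": 0.4}, {"x": 0, "y": -0.5, "z": 4.4, "ax": 0, "ay": 0, "az": 0, "grip": 0.4}, {"x": 0, "y": -0.5, "z": 4.8, "ax": 0, "ay": 0, "az": 0, "grip": 0.4}, {"x": 0, "y": -0.5, "z": 4.8, "ax": 0, "ay": 0, "az": 0, "grip": 0.4}]'

```text
time_s: 7.35
eef_pos: [0.4754, -0.0991, 0.0269]
eef_rot: [-0.493, 0.493, -0.506, 0.508]
wrist_force: [0.4, 0.4, 0.6]
opening: 0.601
```

```bash
python3 - <<'E'
from h import *
im=snap('wrist','wrist6.png')
o=ctrl.get_obs();print(o['eef_pos'],o['wrist_force'],o['time_s'])
E
```

```text
[ 0.47517885 -0.09899981  0.0269108 ] [-0.45396587 -0.35991369  0.32377558] 7.4
```

View pics/wrist6.png

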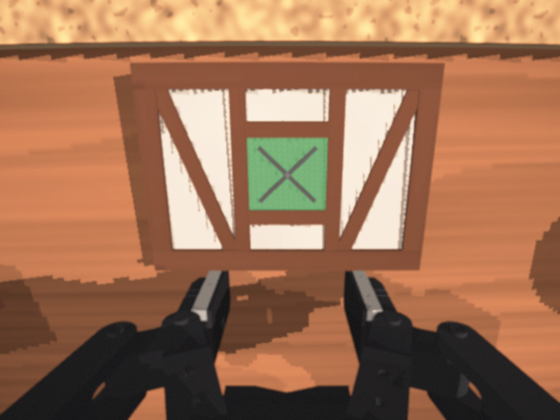

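apply_moves --increments '[{"x": 0, "y": 0.25, "z": 0.3, "ax": 0, "ay": 0, "az": 0, "grip": 0.4}, {"x": 0, "y": 0.25, "z": 0.6, "ax": 0, "ay": 0, "az": 0, "grip": 0.4}, {"x": 0, "y": 0.25, "z": 0.8, "ax": 0, "ay": 0, "az": 0, "grip": 0.4}, {"x": 0, "y": 0.25, "z": 0.85, "ax": 0, "ay": 0, "az": 0, "grip": 0.4}, {"x": 0, "y": 0.25, "z": 0.85, "ax": 0, "ay": 0, "az": 0, "grip": 0.4}]'

```text
time_s: 8.02
eef_pos: [0.4828, -0.0992, 0.0242]
eef_rot: [-0.493, 0.493, -0.506, 0.507]
wrist_force: [-5.5, -0.8, 2.3]
opening: 0.6
```

```bash
python3 - <<'E'
import numpy as np
# panel section points (u: 0 rear..), board frame; rotation th clockwise (rear up)
pts=np.array([(-35,0),(35,0),(40,6),(40,14),(-40,14),(-40,6)],float)
u=np.linspace(0,1,30)[:,None]
poly=np.vstack([pts[i]+(pts[(i+1)%6]-pts[i])*u for i in range(6)])
for th in range(0,111,10):
    a=np.radians(th);R=np.array([[np.cos(a),np.sin(a)],[-np.sin(a),np.cos(a)]])
    q=poly@R.T; q[:,1]-=q[:,1].min(); dz=(poly@R.T)[:,1].min()
    m=q[q[:,1]<12.0,0].max()
    # corner wall: translate so that max x among z<12 is 0
    c=R@np.array([-40,6.])-[m,dz]; ft=R@np.array([-40,10])-[m,dz]
    print(th,'contact edge',c.round(1))
E
```

```text
0 contact edge [-80.   6.]
10 contact edge [-80.   18.9]
20 contact edge [-77.9  31.3]
30 contact edge [-73.3  42.7]
40 contact edge [-66.4  52.8]
50 contact edge [-57.6  61.3]
60 contact edge [-46.9  69.3]
70 contact edge [-34.9  75.2]
80 contact edge [-21.8  78.8]
90 contact edge [-8. 80.]
100 contact edge [ 4.1 80.2]
110 contact edge [16.1 77.9]
```

apply_moves --increments '[{"x": 0, "y": 0, "z": 0.2, "ax": 0, "ay": 0, "az": 0, "grip": 0.4}, {"x": 0, "y": 0, "z": 0.25, "ax": 0, "ay": 0, "az": 0, "grip": 0.4}, {"x": 0, "y": -0.4, "z": 0.25, "ax": 0, "ay": 0, "az": 0, "grip": 0.4}, {"x": 0, "y": -0.8, "z": 0.25, "ax": 0, "ay": 0, "az": 0, "grip": 0.4}, {"x": 0, "y": -1.2, "z": 0.25, "ax": 0, "ay": 0, "az": 0, "grip": 0.4}]'

```text
time_s: 8.65
eef_pos: [0.4833, -0.0989, 0.0354]
eef_rot: [0.492, -0.494, 0.508, -0.506]
wrist_force: [-7.2, -2.2, -1.3]
opening: 0.601
```

```bash
python3 - <<'E'
from h import *
im=snap('wrist','wrist7.png');s=snap('side','side7.png')
cv2.imwrite('pics/s7c.png',cv2.resize(s[180:320,230:400,::-1],None,fx=4,fy=4,interpolation=cv2.INTER_CUBIC))
o=ctrl.get_obs();print(o['eef_pos'],o['wrist_force'],o['time_s'])
E
```

```text
[ 0.48328655 -0.09886273  0.03558853] [-7.60221236 -1.57112885 -0.40562224] 8.75
```

View pics/wrist7.png

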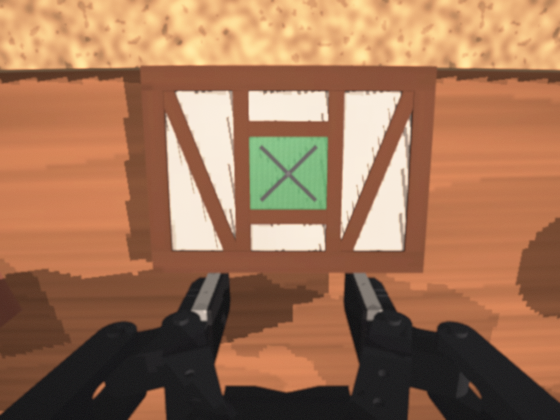

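View pics/s7c.png

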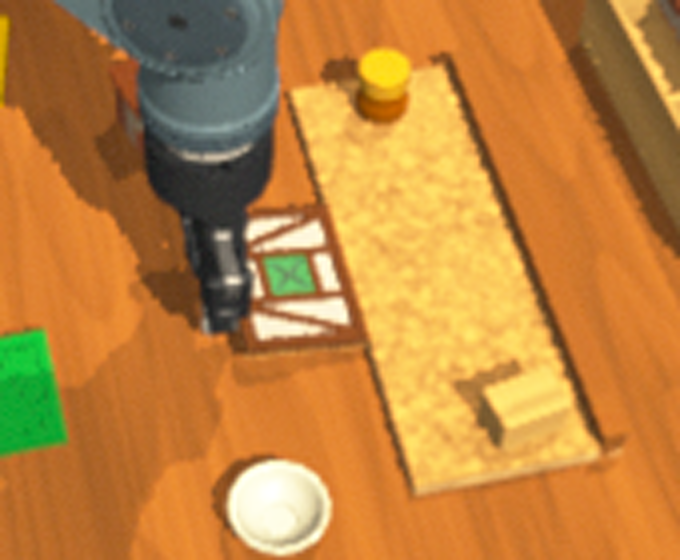

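apply_moves --increments '[{"x": 0, "y": -0.3, "z": 0.25, "ax": 0, "ay": 0, "az": 0, "grip": 0.4}, {"x": 0, "y": -0.8, "z": 0.35, "ax": 0, "ay": 0, "az": 0, "grip": 0.4}, {"x": 0, "y": -1.3, "z": 0.45, "ax": 0, "ay": 0, "az": 0, "grip": 0.4}, {"x": 0, "y": -1.8, "z": 0.65, "ax": 0, "ay": 0, "az": 0, "grip": 0.4}, {"x": 0, "y": -2.2, "z": 0.8, "ax": 0, "ay": 0, "az": 0, "grip": 0.4}, {"x": 0, "y": -2.5, "z": 0.95, "ax": 0, "ay": 0, "az": 0, "grip": 0.4}]'

```text
time_s: 9.5
eef_pos: [0.4895, -0.0988, 0.0595]
eef_rot: [0.49, -0.496, 0.51, -0.504]
wrist_force: [-12.8, -3.3, 4.2]
opening: 0.602
```

```bash
python3 - <<'E'
from h import *
im=snap('wrist','wrist8.png');s=snap('side','side8.png')
cv2.imwrite('pics/s8c.png',cv2.resize(s[180:320,230:400,::-1],None,fx=4,fy=4,interpolation=cv2.INTER_CUBIC))
o=ctrl.get_obs();print(o['eef_pos'],o['wrist_force'],o['time_s'])
E
```

```text
[ 0.4895446  -0.09884701  0.05966507] [-12.49916907  -3.44562585   4.57281646] 9.6
```

View pics/wrist8.png

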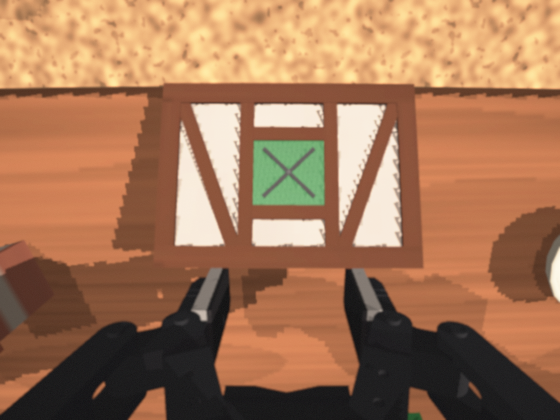

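View pics/s8c.png

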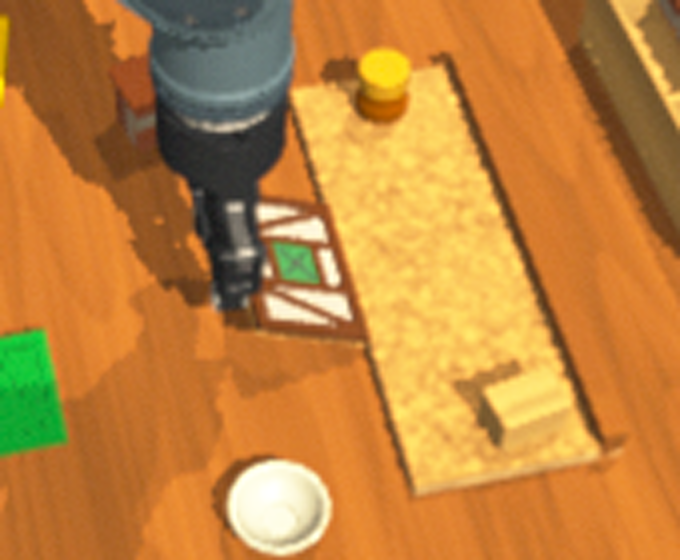

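apply_moves --increments '[{"x": 0, "y": -0.3, "z": 0.4, "ax": 0, "ay": 0, "az": 0, "grip": 0.4}, {"x": 0, "y": -0.7, "z": 0.6, "ax": 0, "ay": 0, "az": 0, "grip": 0.4}, {"x": 0, "y": -1.1, "z": 0.9, "ax": 0, "ay": 0, "az": 0, "grip": 0.4}, {"x": 0, "y": -1.5, "z": 1.3, "ax": 0, "ay": 0, "az": 0, "grip": 0.4}, {"x": 0, "y": -1.9, "z": 1.7, "ax": 0, "ay": 0, "az": 0, "grip": 0.4}, {"x": 0, "y": -2.3, "z": 2.3, "ax": 0, "ay": 0, "az": 0, "grip": 0.4}, {"x": 0, "y": -2.6, "z": 2.7, "ax": 0, "ay": 0, "az": 0, "grip": 0.4}]'

```text
time_s: 10.48
eef_pos: [0.5123, -0.0993, 0.0856]
eef_rot: [0.488, -0.499, 0.513, -0.5]
wrist_force: [-25.7, 0.1, 26.7]
opening: 0.6
```

```bash
python3 - <<'E'
from h import *
im=snap('wrist','wrist9.png');s=snap('side','side9.png')
cv2.imwrite('pics/s9c.png',cv2.resize(s[180:320,230:400,::-1],None,fx=4,fy=4,interpolation=cv2.INTER_CUBIC))
o=ctrl.get_obs();print(o['eef_pos'],o['wrist_force'],o['time_s'])
E
```

```text
[ 0.51296533 -0.09933945  0.08621056] [-24.16854343  -0.17533414  26.60831853] 10.575
```

View pics/wrist9.png

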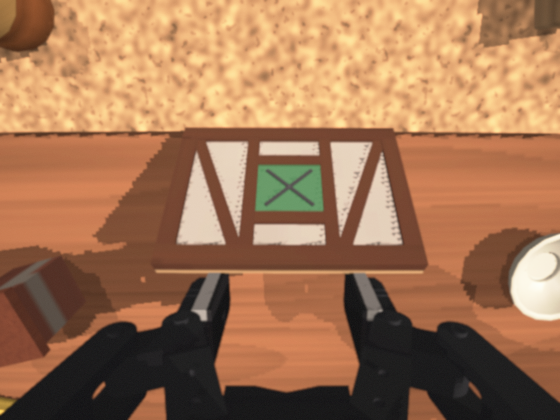

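View pics/s9c.png

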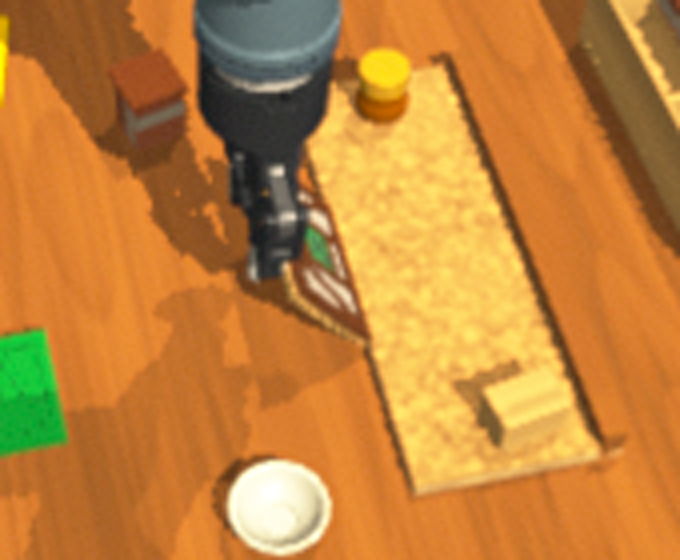

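apply_moves --increments '[{"x": 0, "y": -0.25, "z": 0.3, "ax": 0, "ay": 0, "az": 0, "grip": 0.4}, {"x": 0, "y": -0.45, "z": 0.7, "ax": 0, "ay": 0, "az": 0, "grip": 0.4}, {"x": 0, "y": -0.65, "z": 1.1, "ax": 0, "ay": 0, "az": 0, "grip": 0.4}, {"x": 0, "y": -0.8, "z": 1.5, "ax": 0, "ay": 0, "az": 0, "grip": 0.4}, {"x": 0, "y": -0.85, "z": 1.7, "ax": 0, "ay": 0, "az": 0, "grip": 0.4}]'

```text
time_s: 11.2
eef_pos: [0.5292, -0.1, 0.0977]
eef_rot: [0.487, -0.5, 0.513, -0.499]
wrist_force: [-21.7, 3.8, 38.9]
opening: 0.602
```

```bash
python3 - <<'E'
from h import *
im=snap('wrist','wrist10.png');s=snap('side','side10.png')
cv2.imwrite('pics/s10c.png',cv2.resize(s[180:320,230:400,::-1],None,fx=4,fy=4,interpolation=cv2.INTER_CUBIC))
o=ctrl.get_obs();print(o['eef_pos'],o['wrist_force'],o['time_s'])
E
```

```text
[ 0.52977784 -0.10001388  0.09807811] [-18.57429802   3.93921258  35.66351497] 11.3
```

View pics/wrist10.png

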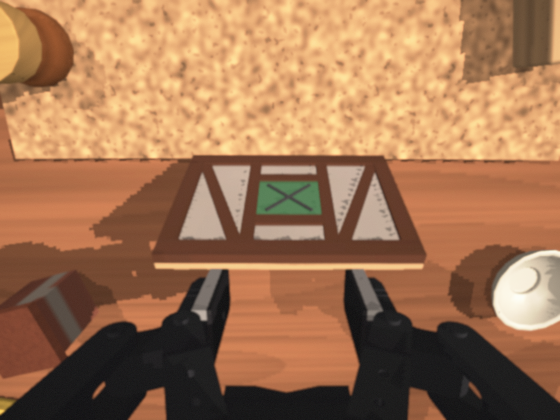

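View pics/s10c.png

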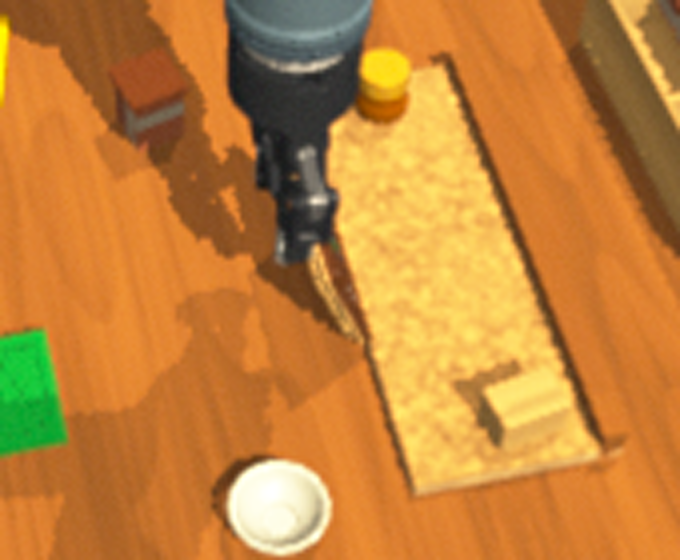

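```bash
python3 - <<'E'
from h import *
im=cv2.imread('pics/wrist10.png')
cv2.imwrite('pics/w10c.png',cv2.resize(im[140:300,140:440],None,fx=2.6,fy=2.6,interpolation=cv2.INTER_CUBIC))
E
```

```text
(no output)
```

View pics/w10c.png

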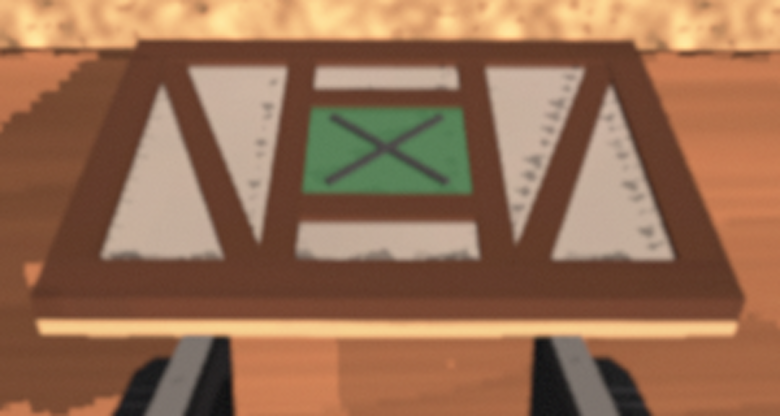

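```bash
cat >> h.py <<'E'
def pose(n,obj,img,P=None):
    P=P or vision.camera_params(n)
    K=np.array(P['intrinsics']);
    # undistort by own model
    und=[]
    for uv in img:
        d=(np.linalg.inv(K)@np.array([uv[0],uv[1],1.]))[:2];x=d.copy()
        for _ in range(30): x=d/(1+P['k1']*(x@x))
        und.append(x)
    ok,r,t=cv2.solvePnP(np.array(obj,float),np.array(und),np.eye(3),None,flags=cv2.SOLVEPNP_SQPNP)
    ok,r,t=cv2.solvePnP(np.array(obj,float),np.array(und),np.eye(3),None,r,t,True)
    Rr=cv2.Rodrigues(r)[0]; Rc=np.array(P['R']);tc=np.array(P['t'])
    return Rc.T@Rr, Rc.T@(t[:,0]-tc)
B0=np.array([0.5724,-0.1,0]);bx=np.array([.99966,-.0260,0]);by=np.array([.0260,.99966,0])
E
python3 - <<'E'
from h import *
s=lambda a:(a[0]/2.6+140-.3,a[1]/2.6+140-.3)
obj=[(.04,.055,.014),(.04,-.055,.014),(-.04,.055,.014),(-.04,-.055,.014),(-.04,.055,.006),(-.04,-.055,.006)]
img=[s(p) for p in [(138,42),(634,42),(35,298),(743,298),(38,320),(738,320)]]
for k in (4,6):
    R,t=pose('wrist',obj[:k],img[:k])
    print('angle',np.degrees(np.arccos(R[2,2])))
    for o in obj:
        X=R@np.array(o)+t; print(o,'board x %.4f y %.4f z %.4f'%((X-B0)@bx,(X-B0)@by,X[2]))
for y in (-.15,-.05): print(proj('wrist',B0+by*(y+.1)+[0,0,.012]))
E
```

```text
angle 70.4382724149292
(0.04, 0.055, 0.014) board x 0.0027 y 0.0540 z 0.0117
(0.04, -0.055, 0.014) board x 0.0027 y -0.0560 z 0.0112
(-0.04, 0.055, 0.014) board x -0.0241 y 0.0537 z 0.0871
(-0.04, -0.055, 0.014) board x -0.0241 y -0.0563 z 0.0866
(-0.04, 0.055, 0.006) board x -0.0316 y 0.0537 z 0.0844
(-0.04, -0.055, 0.006) board x -0.0316 y -0.0563 z 0.0839
angle 71.46128934835804
(0.04, 0.055, 0.014) board x 0.0029 y 0.0540 z 0.0119
(0.04, -0.055, 0.014) board x 0.0029 y -0.0560 z 0.0115
(-0.04, 0.055, 0.014) board x -0.0226 y 0.0538 z 0.0877
(-0.04, -0.055, 0.014) board x -0.0226 y -0.0562 z 0.0874
(-0.04, 0.055, 0.006) board x -0.0301 y 0.0538 z 0.0852
(-0.04, -0.055, 0.006) board x -0.0301 y -0.0562 z 0.0848
[372.46939717 160.56965589]
[200.68501773 160.36939958]
```

apply_moves --increments '[{"x": 0, "y": -0.05, "z": 0.4, "ax": 0, "ay": 0, "az": 0, "grip": 0.4}, {"x": 0, "y": -0.2, "z": 0.8, "ax": 0, "ay": 0, "az": 0, "grip": 0.4}, {"x": 0, "y": -0.35, "z": 1.2, "ax": 0, "ay": 0, "az": 0, "grip": 0.4}, {"x": 0, "y": -0.45, "z": 1.6, "ax": 0, "ay": 0, "az": 0, "grip": 0.4}, {"x": 0, "y": -0.5, "z": 2.0, "ax": 0, "ay": 0, "az": 0, "grip": 0.4}]'

```text
time_s: 11.92
eef_pos: [0.5526, -0.1008, 0.1064]
eef_rot: [0.489, -0.498, 0.511, -0.502]
wrist_force: [-4.3, 3.9, 22.2]
opening: 0.595
```

```bash
python3 - <<'E'
from h import *
im=snap('wrist','wrist11.png');s=snap('side','side11.png')
cv2.imwrite('pics/s11c.png',cv2.resize(s[180:320,230:400,::-1],None,fx=4,fy=4,interpolation=cv2.INTER_CUBIC))
o=ctrl.get_obs();print(o['eef_pos'],o['wrist_force'],o['time_s'])
E
```

```text
[ 0.55288478 -0.10098031  0.10608836] [-3.67867169  3.09596282 18.38809352] 12.025
```

View pics/wrist11.png

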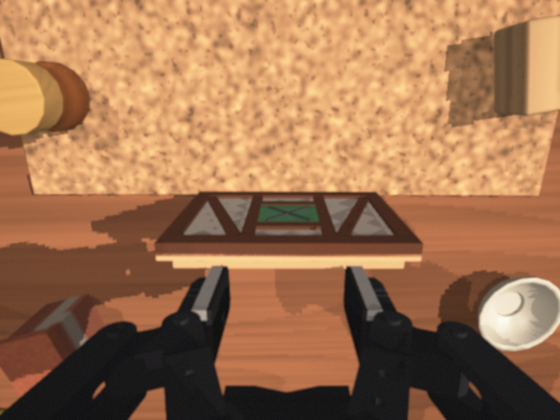

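View pics/s11c.png

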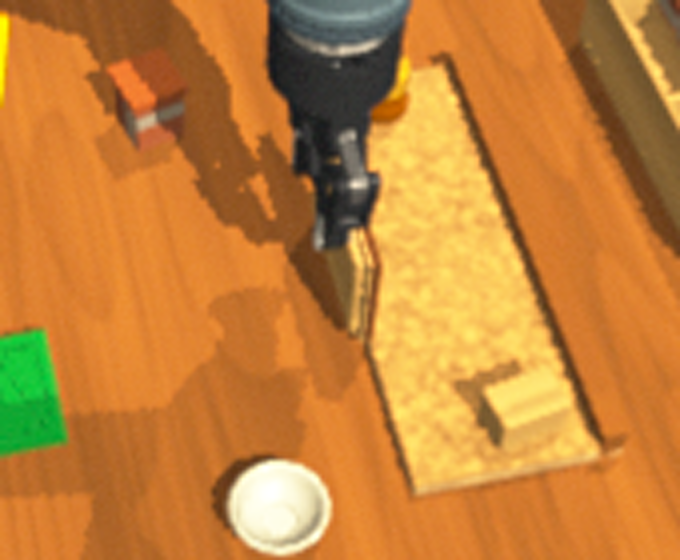

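apply_moves --increments '[{"x": 0, "y": -0.05, "z": 0.4, "ax": 0, "ay": 0, "az": 0, "grip": 0.4}, {"x": 0, "y": -0.1, "z": 0.8, "ax": 0, "ay": 0, "az": 0, "grip": 0.4}, {"x": 0, "y": -0.1, "z": 1.2, "ax": 0, "ay": 0, "az": 0, "grip": 0.4}, {"x": 0, "y": -0.1, "z": 1.6, "ax": 0, "ay": 0, "az": 0, "grip": 0.4}, {"x": 0, "y": -0.1, "z": 2.0, "ax": 0, "ay": 0, "az": 0, "grip": 0.4}, {"x": 0, "y": -0.1, "z": 2.4, "ax": 0, "ay": 0, "az": 0, "grip": 0.4}]'

```text
time_s: 12.78
eef_pos: [0.5771, -0.1016, 0.1065]
eef_rot: [0.489, -0.499, 0.51, -0.502]
wrist_force: [-0.4, 1.0, 0.3]
opening: 0.6
```

```bash
python3 - <<'E'
from h import *
im=snap('wrist','wrist12.png');s=snap('side','side12.png')
cv2.imwrite('pics/s12c.png',cv2.resize(s[180:320,230:400,::-1],None,fx=4,fy=4,interpolation=cv2.INTER_CUBIC))
o=ctrl.get_obs();print(o['eef_pos'],o['wrist_force'],o['time_s'])
E
```

```text
[ 0.57731109 -0.10162405  0.10663189] [0.86397199 0.04090877 0.35086015] 12.875
```

View pics/wrist12.png

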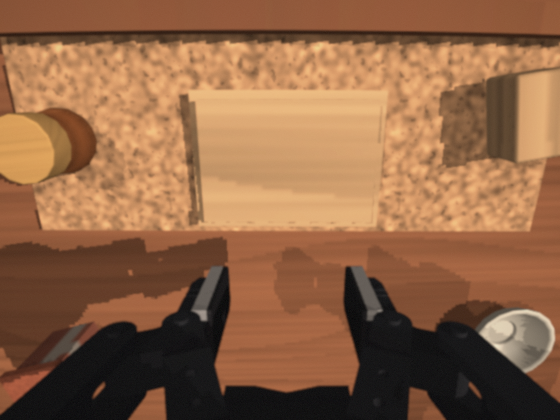

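View pics/s12c.png

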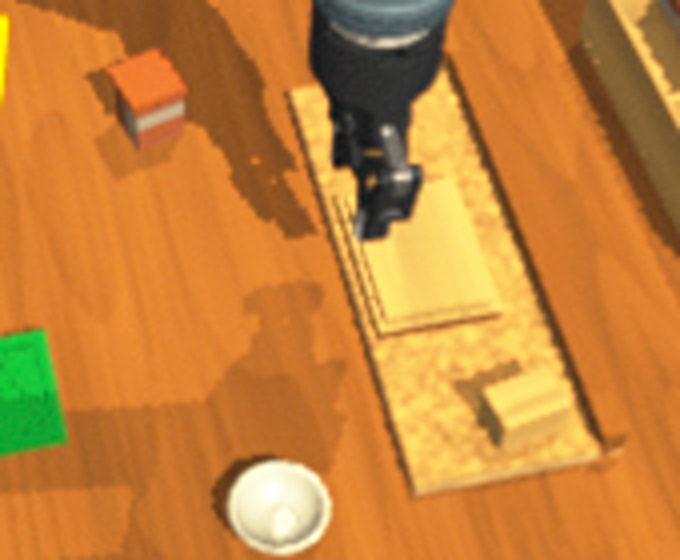

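```bash
python3 - <<'E'
from h import *
from scipy.spatial.transform import Rotation as Ro
o=ctrl.get_obs();w,x,y,z=o['eef_rot'];R=Ro.from_quat([x,y,z,w]).as_matrix();print(R.round(4));print('yaw',np.arctan2(R[1,2],R[0,2]))
for uv,zz in [((190,91),.020),((386,91),.020),((203,226),.020),((377,227),.020),((42,230),.012),((530,230),.012)]:
    X=onz('wrist',uv,zz);print(uv,'board',((X-B0)@bx).round(4),((X-B0)@by).round(4))
s=cv2.imread('pics/wrist12.png');cv2.imwrite('pics/w12c.png',cv2.resize(s[20:260,160:420],None,fx=2.5,fy=2.5,interpolation=cv2.INTER_CUBIC))
E
```

```text
[[-2.460e-02 -1.770e-02  9.995e-01]
 [-9.997e-01 -9.000e-04 -2.460e-02]
 [ 1.300e-03 -9.998e-01 -1.760e-02]]
yaw -0.024614774425190063
(190, 91) board 0.0865 0.0528
(386, 91) board 0.0866 -0.0552
(203, 226) board 0.007 0.0514
(377, 227) board 0.0064 -0.0568
(42, 230) board 0.0008 0.1604
(530, 230) board 0.0012 -0.1608
```

View pics/w12c.png

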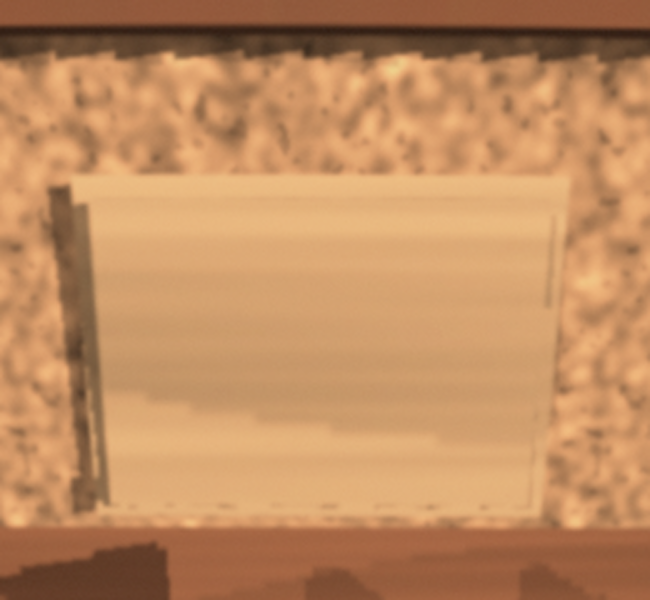

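apply_moves --increments '[{"x": 0, "y": 0, "z": -3.2, "ax": 0, "ay": 0, "az": 0, "grip": 0.4}, {"x": 0, "y": 2.5, "z": -3.2, "ax": 0, "ay": 0, "az": 0, "grip": 0.4}, {"x": 0, "y": 5, "z": -3.2, "ax": 0, "ay": 0, "az": 0, "grip": 0.4}, {"x": 0, "y": 7.05, "z": -3.2, "ax": 0, "ay": 0, "az": 0, "grip": 0.4}, {"x": 0, "y": 7.05, "z": -3.2, "ax": 0, "ay": 0, "az": 0, "grip": 0.4}, {"x": 0, "y": 7.05, "z": -3.2, "ax": 0, "ay": 0, "az": 0, "grip": 0.4}]'

```text
time_s: 13.62
eef_pos: [0.5446, -0.1011, 0.0374]
eef_rot: [0.489, -0.498, 0.51, -0.502]
wrist_force: [0.7, 0.4, 0.2]
opening: 0.6
```

```bash
python3 - <<'E'
from h import *
im=snap('wrist','wrist13.png')
o=ctrl.get_obs();print(o['eef_pos'],o['eef_rot'],o['wrist_force'],o['time_s'])
E
```

```text
[ 0.54486809 -0.101209    0.03772477] [ 0.48934715 -0.49826358  0.50967535 -0.50249757] [ 0.01947735 -0.26730095  0.08944471] 13.675
```

View pics/wrist13.png

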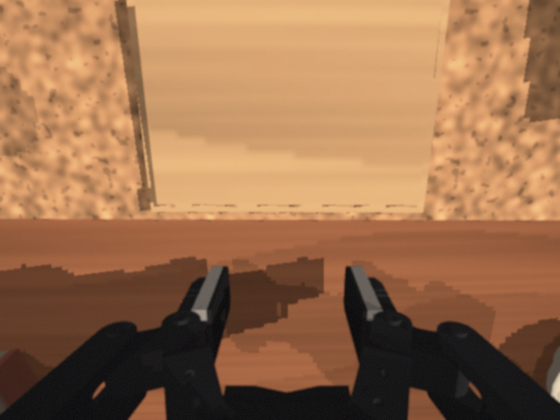

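apply_moves --increments '[{"x": 0, "y": 0, "z": 1.2, "ax": 0, "ay": 0, "az": 0, "grip": 0.4}, {"x": 0, "y": 0, "z": 1.8, "ax": 0, "ay": 0, "az": 0, "grip": 0.4}, {"x": 0, "y": 0, "z": 2.3, "ax": 0, "ay": 0, "az": 0, "grip": 0.4}, {"x": 0, "y": 0, "z": 2.8, "ax": 0, "ay": 0, "az": 0, "grip": 0.4}, {"x": 0, "y": 0, "z": 3.3, "ax": 0, "ay": 0, "az": 0, "grip": 0.4}, {"x": 0, "y": 0, "z": 3.8, "ax": 0, "ay": 0, "az": 0, "grip": 0.4}, {"x": 0, "y": 0, "z": 4.3, "ax": 0, "ay": 0, "az": 0, "grip": 0.4}, {"x": 0, "y": 0, "z": 4.7, "ax": 0, "ay": 0, "az": 0, "grip": 0.4}, {"x": 0, "y": 0, "z": 4.7, "ax": 0, "ay": 0, "az": 0, "grip": 0.4}]'

```text
time_s: 14.8
eef_pos: [0.5924, -0.1024, 0.037]
eef_rot: [0.49, -0.498, 0.509, -0.503]
wrist_force: [-0.9, 0.2, 0.2]
opening: 0.6
```

```bash
python3 - <<'E'
from h import *
im=snap('wrist','wrist14.png')
o=ctrl.get_obs();print(o['eef_pos'],o['eef_rot'],o['wrist_force'],o['time_s'])
E
```

```text
[ 0.59219187 -0.10237741  0.0369778 ] [ 0.4895039  -0.49813788  0.50947391 -0.50267376] [ 0.25223686  0.34569216 -0.08266506] 14.85
```

View pics/wrist14.png

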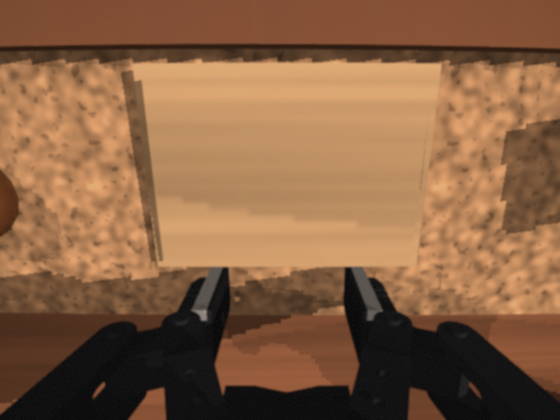

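apply_moves --increments '[{"x": 0, "y": 0, "z": 0.3, "ax": 0, "ay": 0, "az": 0, "grip": 0.4}, {"x": 0, "y": 0, "z": 0.5, "ax": 0, "ay": 0, "az": 0, "grip": 0.4}, {"x": 0, "y": 0, "z": 0.5, "ax": 0, "ay": 0, "az": 0, "grip": 0.4}, {"x": 0, "y": 0, "z": 0.5, "ax": 0, "ay": 0, "az": 0, "grip": 0.4}]'

```text
time_s: 15.35
eef_pos: [0.5974, -0.1026, 0.037]
eef_rot: [0.49, -0.498, 0.509, -0.503]
wrist_force: [-0.2, -0.4, -0.3]
opening: 0.603
```

apply_moves --increments '[{"x": 0, "y": 0, "z": 0.15, "ax": 0, "ay": 0, "az": 0, "grip": 0.4}, {"x": 0, "y": 0, "z": 0.3, "ax": 0, "ay": 0, "az": 0, "grip": 0.4}, {"x": 0, "y": 0, "z": 0.3, "ax": 0, "ay": 0, "az": 0, "grip": 0.4}]'

```text
time_s: 15.72
eef_pos: [0.5983, -0.1024, 0.0367]
eef_rot: [0.488, -0.499, 0.511, -0.501]
wrist_force: [-9.7, 0.4, 6.1]
opening: 0.6
```

```bash
python3 - <<'E'
from h import *
im=snap('wrist','wrist15.png')
o=ctrl.get_obs();print(o['eef_pos'],o['eef_rot'],o['wrist_force'],o['time_s'])
E
```

```text
[ 0.59825179 -0.10239922  0.03665865] [ 0.48849156 -0.49917679  0.51079028 -0.50129016] [-8.64772988 -0.14325251  6.92856813] 15.775
```

View pics/wrist15.png

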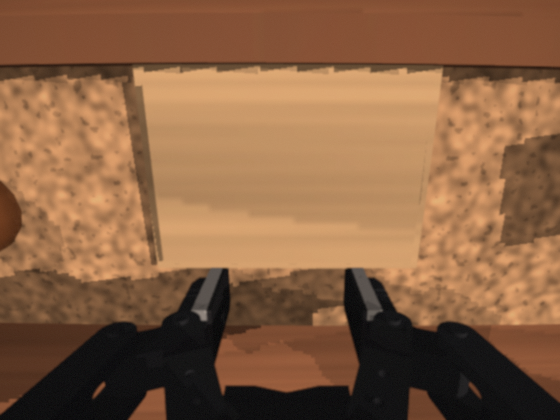

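apply_moves --increments '[{"x": 0, "y": 0, "z": -0.5, "ax": 0, "ay": 0, "az": 0, "grip": 0.4}, {"x": 0, "y": 0, "z": -2, "ax": 0, "ay": 0, "az": 0, "grip": 0.4}, {"x": 0, "y": -2, "z": -3.5, "ax": 0, "ay": 0, "az": 0, "grip": 0.4}, {"x": 0, "y": -7, "z": -4, "ax": 0, "ay": 0, "az": 0, "grip": 0.4}, {"x": 0, "y": -10, "z": -4, "ax": 0, "ay": 0, "az": 0, "grip": 0.4}, {"x": 0, "y": -10, "z": -4, "ax": 0, "ay": 0, "az": 0, "grip": 0.4}, {"x": 0, "y": -10, "z": -4, "ax": 0, "ay": 0, "az": 0, "grip": 0.4}]'

```text
time_s: 16.65
eef_pos: [0.5599, -0.1011, 0.1367]
eef_rot: [0.488, -0.499, 0.511, -0.501]
wrist_force: [-0.3, 0.3, -0.6]
opening: 0.597
```

```bash
python3 - <<'E'
from h import *
im=snap('wrist','wrist16.png');snap('top','top16.png');s=snap('side','side16.png')
o=ctrl.get_obs();print(o['eef_pos'],o['wrist_force'],o['time_s'])
cv2.imwrite('pics/w16c.png',cv2.resize(im[:220,130:430,::-1],None,fx=2.6,fy=2.6,interpolation=cv2.INTER_CUBIC))
cv2.imwrite('pics/s16c.png',cv2.resize(s[160:330,230:400,::-1],None,fx=3.5,fy=3.5,interpolation=cv2.INTER_CUBIC))
E
```

```text
[ 0.55939581 -0.10097815  0.1358432 ] [-4.17100408e-01  3.13437002e-04 -8.57234788e-01] 16.8
```

View pics/w16c.png

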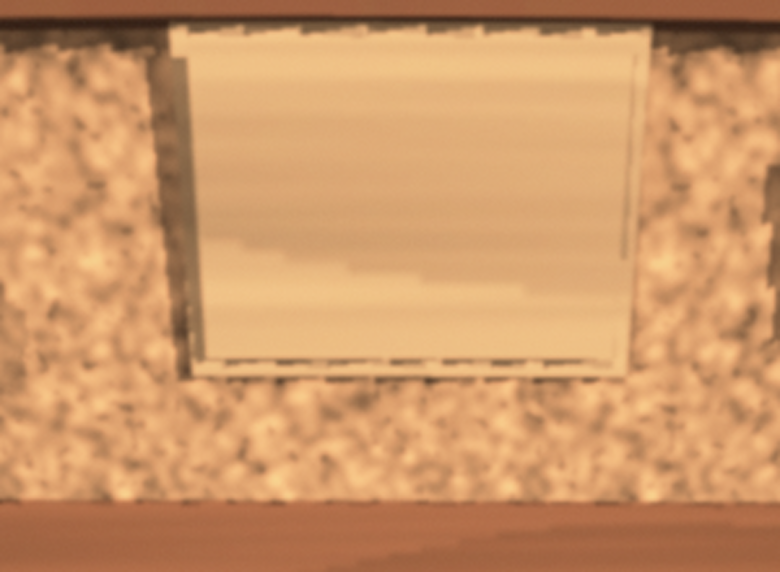

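View pics/s16c.png

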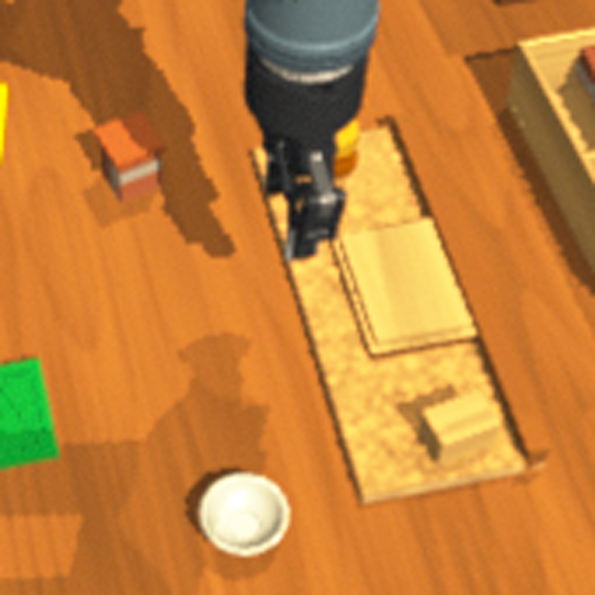

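View pics/top16.png

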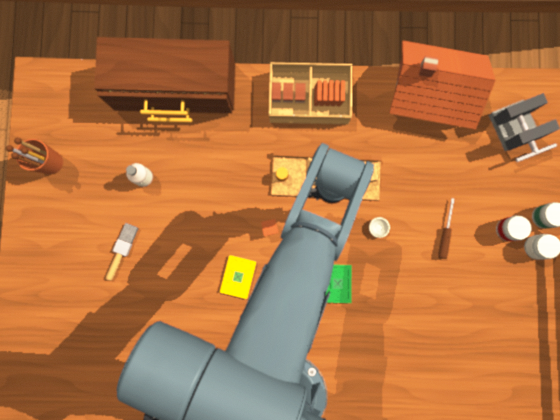

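```bash
python3 - <<'E'
from h import *
s=lambda a:(a[0]/2.6+130-.3,a[1]/2.6-.3)
for p,z in [((172,26),.020),((652,26),.020),((192,376),.020),((626,376),.020),((60,501),.012),((720,500),.012),((50,20),.026),((740,22),.026)]:
    X=onz('wrist',s(p),z);print(p,'board x %.4f y %.4f'%((X-B0)@bx,(X-B0)@by))
print(ticket.hand_in())
E
```

```text
(172, 26) board x 0.1140 y 0.0535
(652, 26) board x 0.1141 y -0.0555
(192, 376) board x 0.0349 y 0.0545
(626, 376) board x 0.0350 y -0.0554
(60, 501) board x -0.0002 y 0.0953
(720, 500) board x 0.0003 y -0.0858
(50, 20) board x 0.1142 y 0.0792
(740, 22) board x 0.1139 y -0.0735
the job is handed in; nothing more can be done
None
```

I turned the half-timbered panel face down onto the cork-topped board and slid it flush against the fence. I then backed the arm off and handed the job in at about 17 s.

- **Flip:** With two part-open fingertips I pushed the panel against the board's front edge and raised its rear edge along an arc. It tipped over and landed face down on the board. I never pinched or lifted it.
- **Leading edge:** The leading edge rode onto the board's top front corner instead of staying on the bench. At about 70° of tilt I measured it at about 12 mm high and 3 mm past the front edge, within step 1's limits.
- **Final position:** The last wrist picture puts both far corners at 114 mm in the board's x and the measured fence face at 114 mm. The near edge is at 35 mm, which fits an 80 mm panel lying flat and square. The calibration is only good to about 2 mm.
- **Force:** The push against the fence ended at about 10 N, and after retreating the wrist force read about zero. The highest reading was about 45 N at the wrist, pressing through the fingertips while tipping.
- **Other things:** In the last side and top views, everything they showed looked unmoved by eye. The arm partly hid the jar, block and chimney in those views.

The first move call was refused because its rows left out some fields, and it moved nothing. No final check failed.

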